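Put the coin cup away in the touch-open till

TASK

Put the orange coin cup away in the black touch-open till: push the drawer's front to make it spring open, stand the cup upright in it, and push the drawer back in until it stays latched shut. The latch is push-push, so check after each push whether the drawer ended up open or shut. Leave the other things on the counter where they are.

Things in the scene. Friction and masses are not known exactly. Their poses are not given: they have to be found in the camera images.
- drawer (a joint): Drawer position (m), growing as it comes out towards the robot. 0: latched shut; 0.13: fully open; -0.013: pushed in to the stop. Push-push latch: push the front in to -0.011 or deeper (the stop is best) and let go; from latched it then springs out to 0.13 in 1.5 s, from open it then comes back to 0 and stays. A push short of about -0.009 may change nothing. Starts latched.
- front (a point): Centre of the outer face of the drawer's grey front panel (300 mm wide, 15 thick, from 8 to 86 mm above the counter), 47 mm above the counter, moving with the drawer. x axis: level into the till, the way to push and the line the drawer slides on; y along the panel, z up. The face stands 30 mm proud of the case when latched, 160 mm when open.
- bay (a point): Point on the drawer's white floor, 24 mm above the counter, 87 mm behind the panel's outer face, on the middle line; moves with the drawer, axes as front. With the drawer open it is the middle of the uncovered floor, 145 mm front to back (panel to case) and 270 mm wide. The tray's side walls rise to 74 mm above the counter.
- cup_mid (a point): Centre of the loose orange coin cup: a plastic box 84 long (its x axis) x 54 wide (y) x 46 mm high (z) holding paper coin rolls fixed in it, about 0.3 kg; the point is half-way up, 23 mm over its underside. It stands on the counter beside the till, to the left or to the right. Grip it across its 54 mm width.
- batteries: Bystander: yellow and red battery carton, upright, 75 x 40 x 90 mm high, origin at the centre of its underside; on the other side of the till from the cup.
- calculator: Bystander: black desk calculator, 150 x 100 x 20 mm, lying flat; origin at the centre of its underside.
- stapler: Bystander: blue and black stapler, 140 x 36 x 53 mm high; origin at the centre of its underside.
- till: Black case of the till, fixed to the counter, 320 deep (its x), 300 wide (y), 92 mm high, roof's inside 86 mm above the counter. Origin: middle of its mouth (the -x face), at counter height; axes as front. The drawer slides out of it here. A spring drives the drawer out with 4 to 5 N when shut, about 3 N when open.
Things that resemble listed ones, but are neither listed nor needed, are in the scene too. Of the things that look like the part that bears cup_mid, take the one that is farthest to the robot's left at the start.

How it is judged:
By the outcome, as a careful person would: the job done as asked, in the order asked, and still so for the second after the job is handed in, with the robot touching nothing.
It also fails if it takes over 69 s, if anything falls off the work surface, if the arm or the gripper's body presses on something with over 40 N, if the wrist force passes 120 N, or if a joint passes its speed limit or range.

ROBOT

A 6-joint arm with a two-finger parallel gripper is mounted at the origin on the work surface. World frame = base frame: x ahead of the robot, y to its left, z up, the work surface at z = 0. Lengths are in mm, angles in rad, forces in N, time in s.
With the tool pointing down it reaches from about 275 to 825 mm from the base axis. Payload 5.2 kg.
Tool frame: the origin (TCP) lies where the fingers leave the gripper's body, on its centre line; the fingertips stand 84 mm ahead of it and the grasp point (between the pads) lies 65 mm ahead of it (tips_ahead is the distance from the TCP to the fingertips, in mm); z points along the fingers, y is the direction in which the jaws open and shut (so a half turn about z gives the same grasp; the last joint's range is limited). The gripper opens to 93 mm and grips with 3 to 60 N. Pads are 15 mm wide; open, the fingers measure 128 mm over their backs; the gripper's body (75 mm by 188 mm) begins 65 mm behind the grasp point.
Start: joints at [1.065, 0.259, 1.535, -0, 1.348, -0.203], TCP at [163.985, 524.99, 302.753] pointing down, gripper open.
Joint ranges: [-3.14, 3.14], [-0.91, 2.08], [0.19, 2.58], [-1.22, 4.36], [0.22, 2.71], [-3.12, 3.12]. Speed limits (rad/s): [2.57, 2.57, 3.14, 3.14, 3.14, 3.14].

INTERFACE

Orientations are given as a rotation vector (axis times angle).
In Python, from station import * gives the robot as it stands. The module is installed in compiled form; this text tells all that it offers.
- The arm moves only by the shell command python3 -m handwheel 'ROWS' [OPENING]. ROWS is JSON, a list of rows, each a list of 2 entries, a list of its own where there are three numbers: the shift along the tool's x, y, z in m, then the turn, a rotation vector about the tool's x, y, z in degrees. A call has 1 to 20 rows; each row shifts and turns the pose as measured when the row begins, along the tool's axes as they then stand; what a row does not reach is not made up. A row lasts 1/10 s, in which the tool goes at most 50 mm and 8.59 degrees, less where a joint would pass 70% of its speed; a pose out of reach is approached as far as the arm can. A call with a gripper value outside its range is refused whole. OPENING is the closure, from -1 (fully open) to 1 (shut), so that 0 is half open, set as the call begins (- or left out, the last holds). The fingers move at their own pace and stop on an object; the grip force is fixed at half the most. Time passes only in rows, so rows that do not move let the fingers close. It gives the time, the measured TCP pose, the force and the opening at its end, in the units of the state.
- get_state(): the state, without advancing time (a new reading comes with each control period).
- camera(name): name is "scene" or "side" or "wrist"; returns a dict with "color" (400x640x3 uint8, red, green, blue), "fx", "fy", "cx", "cy" (pixels), "rvec" (rotation vector, rad) and "tvec" (3), from world to camera coordinates, as OpenCV has them. Camera axes: x right, y down, z forward; pixel columns grow to the right and rows downward; lengths in mm; the calibration is good to about 2 mm. A picture is of the moment at which its call begins. There is no depth.
- close_job(): hands the job in, once; it reports no verdict.
Trained networks look in a picture, given as the dict that the camera call returned (one of the last four; its "shot" number tells which), for a name from the list of things; names that differ only in an ending like _2 or _b are one class to them, and where a whole thing is asked for, a point or a joint stands for the part that bears it (a point fixed in the world has none). Each returns a list of dicts, best first, with "p" (0 to 1); they miss things now and then, are a little off and sometimes report something else, mostly with a low value. They report only what shows in the picture. A call takes as long as a camera call. They do not tell look-alikes from the thing itself.
- outline_of(picture, label): "pixels" (400x640 bool, what is visible of it).
- spot_point(picture, label): "position" ([x, y, z] in mm, in world coordinates, good to about 4 mm: a listed point, or the origin of a listed thing).
The state is a dict: "time": time; "joint_pos": joint angles; "qvel": joint speeds; "joint_torque": joint torques, N m; "position": TCP position; "tool_rot": TCP orientation; "contact_force": force on the tool from outside, world axes, zero at the start; "torque": the same for the moment, N m; "opening": finger opening in mm.
Only numpy, scipy, OpenCV 4.12 (cv2) and the standard library are available. Lean on these libraries where they do the work, as an engineer would, in place of code of your own. Each camera call takes 0.05 s, during which the arm holds its last target.

## Working session

There is one attempt and no reset: what is moved stays moved. The work goes in short steps, Python scripts to look and compute and a shell command to move; the robot and the scene stay as the last step left them, time stands still between calls to the robot, and variables do not carry over. Pictures are saved under pics/ and viewed, and the job is handed in when it is done.

```bash
mkdir -p pics
cat > h.py <<'E'
from station import *
import numpy as np, cv2
from scipy.spatial.transform import Rotation as R
def save(p,n,crop=None,s=1):
    im=cv2.cvtColor(p["color"],cv2.COLOR_RGB2BGR)
    if crop: im=im[crop[1]:crop[3],crop[0]:crop[2]]
    if s!=1: im=cv2.resize(im,None,fx=s,fy=s,interpolation=cv2.INTER_CUBIC)
    cv2.imwrite("pics/"+n,im)
def proj(p,X):
    return cv2.projectPoints(np.array(X,float).reshape(-1,1,3),np.array(p["rvec"],float),np.array(p["tvec"],float),np.array([[p["fx"],0,p["cx"]],[0,p["fy"],p["cy"]],[0,0,1.]]),None)[0].reshape(-1,2)
def ray(p,uv,z):
    Rm=R.from_rotvec(p["rvec"]).as_matrix();C=-Rm.T@np.array(p["tvec"])
    d=Rm.T@np.array([(uv[0]-p["cx"])/p["fx"],(uv[1]-p["cy"])/p["fy"],1])
    return C+d*(z-C[2])/d[2]
E
python3 - <<'E'
from h import *
np.set_printoptions(precision=1,suppress=True)
s=get_state();print(s)
for c in("scene","side"):
    p=camera(c);save(p,c+"0.png")
    for l in("front","bay","cup_mid","till","batteries","calculator","stapler"):
        for d in spot_point(p,l): 
            if d["p"]>.2: print(c,l,round(d["p"],2),np.array(d["position"]),proj(p,d["position"])[0])
E
```

```text
{'time': 0.0, 'joint_pos': array([ 1.1,  0.3,  1.5, -0. ,  1.3, -0.2]), 'qvel': array([-0.,  0.,  0., -0., -0., -0.]), 'joint_torque': array([  0. , -43.7, -28.4,   0.1,   0. ,  -0. ]), 'position': array([163.8, 524.6, 301.9]), 'tool_rot': array([-0.5, -3.1,  0. ]), 'contact_force': array([ 0.2, -0.3,  0.3]), 'torque': array([ 0.,  0., -0.]), 'opening': 93.36590287153682}
scene front 0.89 [602.   -7.7  46. ] [339.1 223.5]
scene cup_mid 0.7 [ 315.9 -510.2   26.7] [252.6 148.5]
scene cup_mid 0.68 [ 454.2 -464.6   26.5] [245.1 170. ]
scene cup_mid 0.59 [ 536.3 -353.6   22.1] [259.4 190.5]
scene cup_mid 0.56 [ 497.7 -599.2   24.2] [211.1 169. ]
scene till 0.96 [636.5  -3.9   1.2] [336.3 239.8]
scene batteries 0.86 [500.1 328.8   1.4] [443.6 239.5]
scene calculator 0.86 [ 684.3 -351.2    1.7] [240.3 221. ]
side front 0.56 [602.3  -1.2  43.1] [326.3 190.4]
side bay 0.68 [689.3  -9.7  22.9] [350.7 193.9]
side cup_mid 0.78 [ 451.9 -462.9   19.1] [303.1 295.9]
side cup_mid 0.78 [ 313.6 -510.6   22.2] [253.6 315.2]
side cup_mid 0.61 [ 500.2 -600.9   22.8] [329.8 332.3]
side till 0.72 [635.   -4.2   4.7] [335.4 198.8]
side batteries 0.56 [506.3 330.4  -0.3] [289.  157.5]
side calculator 0.88 [ 682.  -353.4   -1.5] [373.5 264.1]
side stapler 0.75 [704.1 383.4  -0.2] [333.4 146.9]
```

```bash
ls pics
```

```text
scene0.png
side0.png
```

View pics/scene0.png

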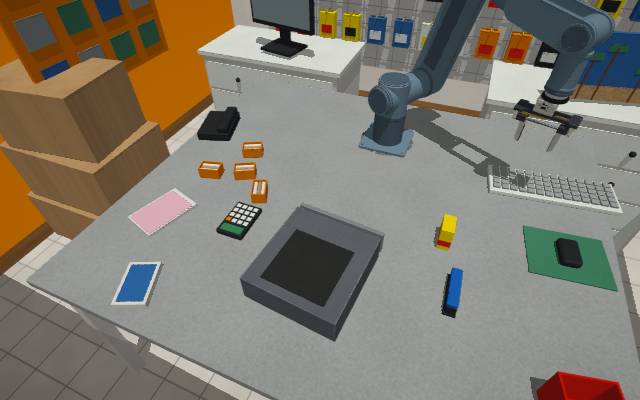

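View pics/side0.png

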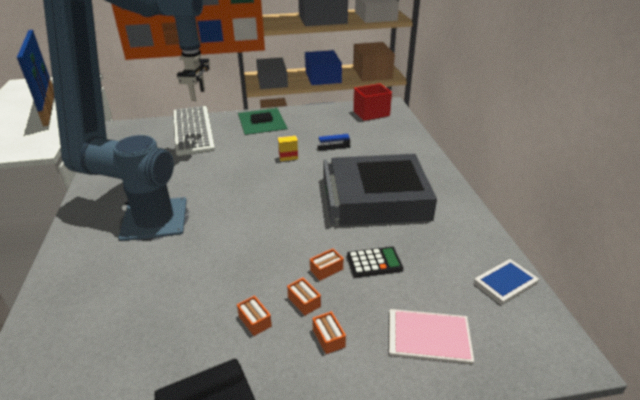

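Candidates for the cup, by scene pixel: (253,148), (245,170), (211,169) and (259,190). The networks put these at y = -510, -464, -600 and -354. The one farthest to the robot's left (largest y) is the cup at scene (259,190) / side (326,263), near (536,-354). Next I'll check it in a crop and fit the yaws.

```bash
cat > fit.py <<'E'
from h import *
from scipy.optimize import minimize
def boxmask(p,x,y,yaw,L,W,z0,z1,cx0=0.):
    c,s=np.cos(yaw),np.sin(yaw)
    P=[[x+c*a-s*b,y+s*a+c*b,z] for a in(cx0-L/2,cx0+L/2) for b in(-W/2,W/2) for z in(z0,z1)]
    h=cv2.convexHull((proj(p,P)*16).round().astype(np.int32))
    m=np.zeros((400,640),np.uint8);cv2.fillConvexPoly(m,h,1,cv2.LINE_8,4);return m.astype(bool)
def fit(obs,x0,dims,yaws,cx0=0.):
    f=lambda v:sum(1-(m&(b:=boxmask(p,v[0],v[1],v[2],*dims,cx0))).sum()/(m|b).sum() for p,m in obs)
    best=min((minimize(f,[*x0,y],method="Nelder-Mead",options=dict(initial_simplex=np.array([[*x0,y],[x0[0]+8,x0[1],y],[x0[0],x0[1]+8,y],[*x0,y+.2]]))) for y in yaws),key=lambda r:r.fun)
    return best.x,best.fun
E
python3 - <<'E'
from fit import *
a=camera("scene");b=camera("side")
save(a,"c1.png",(200,130,300,240),5);save(b,"c2.png",(220,230,420,360),4)
obs=[];
for p in(a,b):
    for d in outline_of(p,"cup_mid"):
        u,v=proj(p,[536,-354,23])[0]
        ys,xs=np.nonzero(d["pixels"])
        print(d["p"],xs.mean(),ys.mean(),len(xs))
        if np.hypot(xs.mean()-u,ys.mean()-v)<8: obs.append((p,d["pixels"]));break
print(len(obs),fit(obs,[536,-354],(84,54,0,46),np.arange(0,3,.4)))
for p in(a,b):
  for d in outline_of(p,"till")[:1]:
    print("till",p is a,d["p"],d["pixels"].sum(),fit([(p,d["pixels"])],[636,-4],(320,300,0,92),[-.3,0,.3],160.))
print([ (d["p"],d["position"]) for d in spot_point(a,"stapler")])
E
```

```text
0.65 210.424317617866 169.4739454094293 403
0.65 252.2283950617284 149.28086419753086 324
0.6 259.0208333333333 190.90625 384
0.93 325.78800557880055 263.51324965132494 717
2 (array([ 5.37488634e+02, -3.53086414e+02,  4.56743627e-01]), np.float64(0.15602460985323974))
till True 0.56 11787 (array([ 6.32348613e+02, -1.70298402e+00, -1.03660353e-01]), np.float64(0.046418098031001276))
till False 0.83 7000 (array([ 6.28501090e+02,  7.03476552e-01, -9.33999507e-02]), np.float64(0.07480701754385966))
[(0.7, [709.0, 379.6, 4.5])]
```

View pics/c1.png

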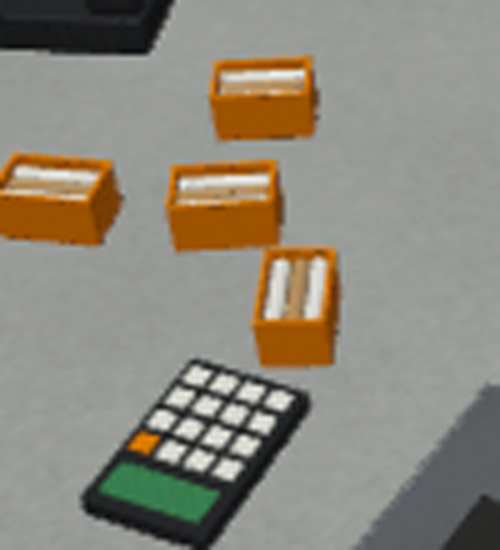

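View pics/c2.png

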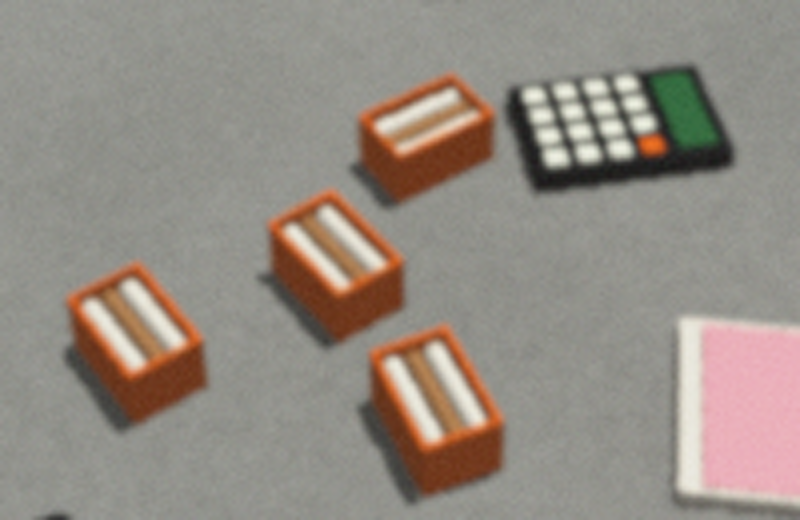

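Run:
```python
from h import *
s=get_state();print(R.from_rotvec(s["tool_rot"]).as_matrix().round(3),s["time"])
```

```text
[[-0.954  0.298  0.   ]
 [ 0.298  0.954  0.   ]
 [ 0.     0.    -1.   ]] 1.15
```

The close crops show the chosen cup alone, upright and clear: long axis about 26° in world, rolls on top, and the calculator about 50 mm or more away. The till's yaw is about -0.1 rad and its face about (602,-1), consistent with the mouth at 632 less 30. I'll move to a pre-push pose with the fingers shut.

```bash
python3 -m handwheel '[[[-0.037,-0.027,0],[0,0,0]],[[-0.037,-0.027,0],[0,0,0]],[[-0.037,-0.027,0],[0,0,0]],[[-0.037,-0.027,0],[0,0,0]],[[-0.037,-0.027,0],[0,0,0]],[[-0.037,-0.027,0],[0,0,0]],[[-0.037,-0.027,0],[0,0,0]],[[-0.037,-0.027,0],[0,0,0]],[[-0.037,-0.027,0],[0,0,0]],[[-0.037,-0.027,0],[0,0,0]],[[-0.037,-0.027,0],[0,0,0]],[[-0.037,-0.027,0],[0,0,0]],[[0,0,0],[0,0,-6]],[[0,0,0],[0,0,-6]]]' 1
cat >> h.py <<'E'
YAW=-0.1
def st():
    s=get_state();M=R.from_rotvec(s["tool_rot"]).as_matrix()
    print("t",round(s["time"],2),"pos",np.array(s["position"]).round(1),"F",np.array(s["contact_force"]).round(1),"open",round(s["opening"],1),"yang",np.degrees(np.arctan2(M[1,1],M[0,1])).round(2),"z",M[:,2].round(3))
    return s,M
def to(T,yang=None):
    s,M=st();print("tool shift mm",(M.T@(np.array(T)-s["position"])).round(1))
    if yang is not None:
        c=np.degrees(np.arctan2(M[1,1],M[0,1]));D=R.from_euler("z",yang,degrees=True).as_matrix()
        W=np.array([[np.sin(np.radians(yang)),np.cos(np.radians(yang)),0],[-np.cos(np.radians(yang)),np.sin(np.radians(yang)),0],[0,0,-1]]);W[:,0]=np.cross(W[:,1],W[:,2])
        print("turn deg",np.degrees(R.from_matrix(M.T@W).as_rotvec()).round(2))
E
python3 -c "
from h import *
to([542,5,128],84.3)"
```

```text
time: 2.55
position: [505.1, 66.6, 303.5]
tool_rot: [0.132, 3.131, 0.006]
contact_force: [-0.0, 0.0, 0.2]
opening: 0.4
t 2.55 pos [505.1  66.6 303.5] F [-0.   0.   0.2] open 0.4 yang 85.17 z [ 0.008  0.003 -1.   ]
tool shift mm [-40.6 -59.  175.6]
turn deg [0.23 0.43 0.87]
```

```bash
python3 -m handwheel '[[[-0.012,-0.018,0.044],[0,0,0.8]],[[-0.010,-0.016,0.044],[0,0,0]],[[-0.010,-0.015,0.044],[0,0,0]],[[-0.008,-0.010,0.044],[0,0,0]],[[0,0,0],[0,0,0]]]'
python3 - <<'E'
from h import *
to([542,5,128],84.3)
p=camera("scene");save(p,"s2.png")
for l in("front","till"):
    for c in("scene","wrist"):
        q=p if c=="scene" else camera("wrist")
        for d in spot_point(q,l)[:1]: print(c,l,d)
save(q,"w2.png")
E
```

```text
time: 3.05
position: [546.3, 1.2, 125.8]
tool_rot: [0.151, 3.12, 0.005]
contact_force: [-1.8, 1.0, 0.8]
opening: 0.7
t 3.05 pos [546.3   1.2 125.8] F [-1.8  1.   0.8] open 0.7 yang 84.45 z [ 0.018  0.003 -1.   ]
tool shift mm [ 4.6  3.4 -2.2]
turn deg [0.25 1.04 0.15]
scene front {'position': [600.1, -3.8, 47.0], 'p': 0.9}
scene till {'position': [634.9, -3.3, 0.6], 'p': 0.67}
```

View pics/s2.png

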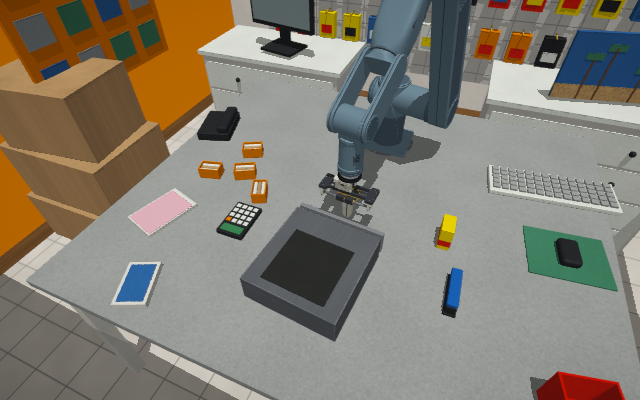

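View pics/w2.png

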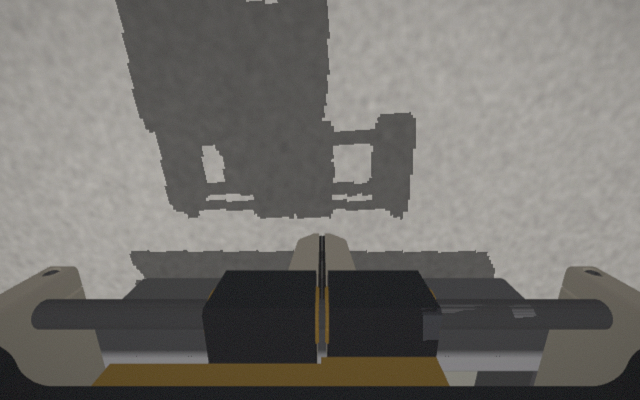

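The scene shows the closed fingers at about (347,205), just ahead of the grey panel. I'll approach, then push in small rows.

```bash
python3 -m handwheel '[[[-0.018,0,0],[0,1,0]],[[-0.015,0,0],[0,0,0]],[[0,0,0],[0,0,0]]]'; python3 -m handwheel '[[[-0.005,0,0],[0,0,0]],[[-0.005,0,0],[0,0,0]],[[-0.004,0,0],[0,0,0]]]';python3 -c "
from h import *
st()"
```

```text
time: 3.7
position: [584.4, 0.6, 140.3]
tool_rot: [0.143, 3.116, 0.002]
contact_force: [-0.2, 0.0, 0.0]
opening: 0.4
time: 4.0
position: [595.4, 0.2, 142.0]
tool_rot: [0.141, 3.12, 0.001]
contact_force: [-5.0, -1.5, 2.0]
opening: 0.0
t 4.0 pos [5.954e+02 2.000e-01 1.420e+02] F [-5.  -1.5  2. ] open 0.0 yang 84.84 z [ 0.018 -0.    -1.   ]
```

```bash
python3 -m handwheel '[[[-0.005,0,0.001],[0,0,0]],[[-0.005,0,0.001],[0,0,0]]]';python3 -m handwheel '[[[-0.005,0,0.001],[0,0,0]],[[-0.005,0,0.001],[0,0,0]]]'
```

```text
time: 4.2
position: [602.5, -0.1, 140.2]
tool_rot: [0.14, 3.127, 0.002]
contact_force: [-5.5, 0.6, 4.4]
opening: 0.4
time: 4.4
position: [607.4, -0.2, 138.1]
tool_rot: [-0.14, -3.137, -0.003]
contact_force: [-20.8, 0.8, 15.1]
opening: 0.4
```

The force rose to 21 N after about 13 mm of travel, so it is at the stop. One more firm row, then I'll back away.

```bash
python3 -m handwheel '[[[-0.007,0,0],[0,0,0]]]';python3 -m handwheel '[[[0.04,0,0],[0,0,0]],[[0.05,0,0],[0,0,0]],[[0.05,0,0],[0,0,0]],[[0.05,0,-0.02],[0,0,0]],[[0.02,0,-0.04],[0,0,0]],[[0,0,-0.05],[0,0,0]],[[0,0,-0.05],[0,0,0]],[[0,0,0],[0,0,0]],[[0,0,0],[0,0,0]],[[0,0,0],[0,0,0]],[[0,0,0],[0,0,0]],[[0,0,0],[0,0,0]],[[0,0,0],[0,0,0]],[[0,0,0],[0,0,0]],[[0,0,0],[0,0,0]],[[0,0,0],[0,0,0]]]' -1
python3 - <<'E'
from h import *
st();p=camera("scene");save(p,"s3.png");q=camera("side");save(q,"d3.png")
for a in(p,q):
  for l in("front","bay","till","cup_mid"):
    for d in spot_point(a,l)[:4]:print(l,np.round(d["p"],2),np.round(d["position"],1))
E
```

```text
time: 4.5
position: [608.4, -0.1, 137.7]
tool_rot: [-0.139, -3.122, -0.004]
contact_force: [-27.8, -0.4, 22.6]
opening: 0.7
time: 6.1
position: [393.9, 20.1, 298.4]
tool_rot: [-0.139, -3.111, -0.01]
contact_force: [0.7, -0.3, 0.5]
opening: 92.6
t 6.1 pos [393.9  20.1 298.4] F [ 0.7 -0.3  0.5] open 92.6 yang 84.87 z [-0.027  0.007 -1.   ]
bay 0.78 [558.5   3.5  24.8]
bay 0.37 [ 682.7 -351.2    1.9]
till 0.68 [633.2  -4.7   1.3]
till 0.32 [ 535.6 -355.4   21.5]
cup_mid 0.88 [ 317.2 -508.1   21.9]
cup_mid 0.77 [ 500.1 -597.5   22.5]
cup_mid 0.72 [ 450.8 -466.5   27.7]
cup_mid 0.66 [504.1 325.2  -2.1]
front 0.94 [474.2  14.4  47. ]
front 0.73 [ 677.7 -353.3   -3.1]
bay 0.84 [560.    3.   26.9]
till 0.96 [633.2  -8.2   3.7]
cup_mid 0.9 [ 500.6 -600.8   22.2]
cup_mid 0.81 [ 539.3 -355.6   21.4]
cup_mid 0.66 [ 453.4 -465.4   20.2]
cup_mid 0.66 [ 315.2 -511.8   23.5]
```

View pics/s3.png

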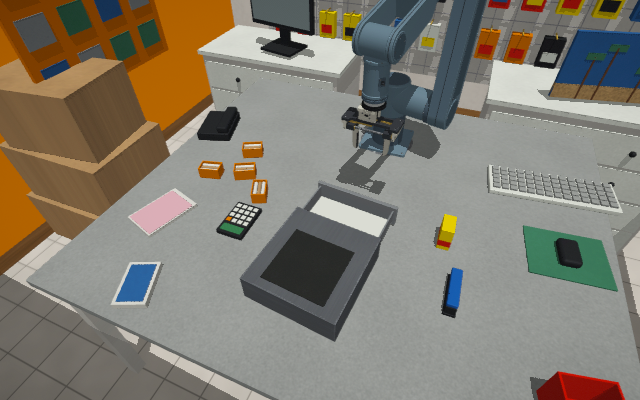

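The drawer is open: white floor at (345,213), panel at (350,200). Bay is about (559,3). Now to above the cup.

```bash
python3 -c "
from h import *
to([538,-354,280],116.2)"; python3 -m handwheel '[[[-0.018,-0.04,0],[0,0,0]],[[-0.018,-0.04,0],[0,0,0]],[[-0.018,-0.04,0],[0,0,0]],[[-0.018,-0.04,0],[0,0,0]],[[-0.018,-0.04,0],[0,0,0]],[[-0.018,-0.04,0],[0,0,0]],[[-0.018,-0.04,0],[0,0,0]],[[-0.018,-0.04,0],[0,0,0]],[[-0.018,-0.04,0],[0,0,0]],[[0,0,0],[0,0,-6]],[[0,0,0],[0,0,-6]],[[0,0,0],[0,0,-6]],[[0,0,0],[0,0,-6]],[[0,0,0],[0,0,-6]]]';python3 -c "
from h import *
to([538,-354,280],116.2)"
```

```text
t 6.6 pos [394.   20.1 298.7] F [-0.8 -0.5  0.1] open 92.9 yang 84.87 z [-0.026  0.007 -1.   ]
tool shift mm [-177.3 -359.8   12.2]
turn deg [  0.7   -1.42 -31.32]
time: 8.0
position: [528.4, -369.6, 287.5]
tool_rot: [0.704, -3.038, -0.026]
contact_force: [-0.3, 0.2, -0.3]
opening: 92.7
t 8.0 pos [ 528.4 -369.6  287.5] F [-0.3  0.2 -0.3] open 92.7 yang 116.07 z [-0.027  0.011 -1.   ]
tool shift mm [-15.7   9.6   7.4]
turn deg [ 1.23 -1.09 -0.12]
```

```bash
python3 -m handwheel '[[[-0.016,0.010,0.01],[1.2,-1.1,0]],[[0,0,0.01],[0,0,0]],[[0,0,0],[0,0,0]]]'
python3 - <<'E'
from fit import *
to([538,-354,130],116.2)
w=camera("wrist");save(w,"w4.png");p=camera("scene");q=camera("side")
for a in(w,p,q):
    for d in spot_point(a,"cup_mid")[:5]:
        if np.hypot(d["position"][0]-538,d["position"][1]+354)<40: print(d["p"],np.round(d["position"],1))
ob=[]
for a in (w,q,p):
    o=[d for d in outline_of(a,"cup_mid")]
    for d in o:
        ys,xs=np.nonzero(d["pixels"]);u=proj(a,[538,-354,23])[0]
        if np.hypot(xs.mean()-u[0],ys.mean()-u[1])<(60 if a is w else 8):
            print(len(xs),fit([(a,d["pixels"])],[538,-354],(84,54,0,46),[.46]));ob.append((a,d["pixels"]));break
print(fit(ob,[538,-354],(84,54,0,46),[.46]))
E
```

```text
time: 8.3
position: [538.0, -354.1, 266.0]
tool_rot: [0.712, -3.059, -0.001]
contact_force: [-0.5, 0.6, 0.2]
opening: 92.9
t 8.3 pos [ 538.  -354.1  266. ] F [-0.5  0.6  0.2] open 92.9 yang 116.21 z [-0.001  0.    -1.   ]
tool shift mm [-1.00e-01  0.00e+00  1.36e+02]
turn deg [ 0.03 -0.02  0.01]
0.75 [ 536.9 -352.9   23.3]
0.83 [ 538.8 -354.6   20.7]
0.88 [ 538.4 -355.6   22.5]
4016 (array([ 5.37838949e+02, -3.52057025e+02,  4.34872242e-01]), np.float64(0.019588638589618013))
787 (array([ 5.37613431e+02, -3.51182184e+02,  4.09592525e-01]), np.float64(0.02124999999999999))
368 (array([ 5.38492931e+02, -3.52245530e+02,  4.83759713e-01]), np.float64(0.09629629629629632))
(array([ 5.37773215e+02, -3.51877498e+02,  4.28650198e-01]), np.float64(0.17122092731565108))
```

View pics/w4.png

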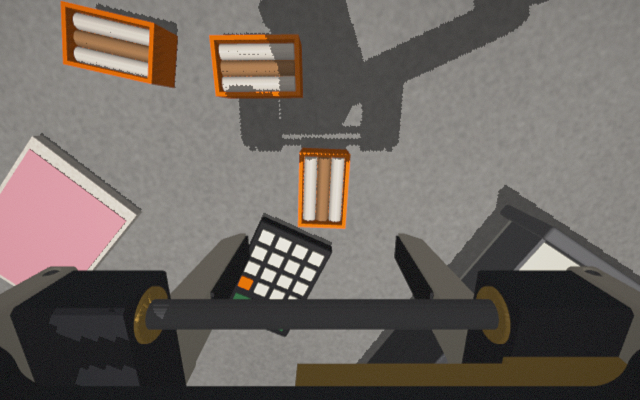

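The wrist picture shows the cup at (325,190), with the calculator's corner near it at (262,215). I'll check that the left finger clears the calculator.

Run:
```python
from h import *
w=camera("wrist")
s,M=st()
for uv in[(262,215),(331,245)]:
    X=ray(w,uv,20);print(X.round(1),"in tool",(M.T@(X-s["position"])).round(1))
```

```text
t 8.8 pos [ 538.7 -354.5  268. ] F [ 0.6  0.5 -0.2] open 93.2 yang 116.19 z [ 0.002 -0.002 -1.   ]
[ 605.6 -403.5   20. ] in tool [-38.  -72.8 248.2]
[ 604.1 -309.6   20. ] in tool [-78.2  12.1 248.1]
```

```bash
python3 -m handwheel '[[[0,0.001,0.04],[0,0,1]],[[0,0,0.04],[0,0,0]],[[0,0,0.04],[0,0,0]],[[0,0,0.03],[0,0,0]],[[0,0,0.010],[0,0,0]],[[0,0,0],[0,0,0]]]';python3 -c "
from h import *
to([538,-353,94],115)"
```

```text
time: 9.4
position: [540.8, -356.3, 107.0]
tool_rot: [-0.682, 3.059, -0.015]
contact_force: [-0.2, 1.4, 0.7]
opening: 92.8
t 9.4 pos [ 540.8 -356.3  107. ] F [-0.2  1.4  0.7] open 92.8 yang 115.13 z [ 0.009 -0.008 -1.   ]
tool shift mm [ 1.2  4.4 13. ]
turn deg [-0.63  0.27  0.13]
```

```bash
python3 -m handwheel '[[[0.002,0.004,0.012],[-0.6,0.3,0]],[[0,0,0],[0,0,0]]]';python3 -m handwheel '[[[0,0,0],[0,0,0]],[[0,0,0],[0,0,0]],[[0,0,0],[0,0,0]],[[0,0,0],[0,0,0]],[[0,0,0],[0,0,0]],[[0,0,0],[0,0,0]],[[0,0,0],[0,0,0]]]' 1; python3 -c "
from h import *
to([538,-353,94],115)"
```

```text
time: 9.6
position: [538.1, -354.4, 96.6]
tool_rot: [-0.683, 3.065, -0.004]
contact_force: [0.2, -0.1, -0.6]
opening: 93.2
time: 10.3
position: [539.6, -355.4, 101.1]
tool_rot: [-0.683, 3.062, -0.012]
contact_force: [0.1, 0.1, -0.1]
opening: 53.9
t 10.3 pos [ 539.6 -355.4  101.1] F [ 0.1  0.1 -0.1] open 53.9 yang 115.14 z [ 0.006 -0.007 -1.   ]
tool shift mm [0.5 2.9 7. ]
turn deg [-0.49  0.16  0.14]
```

It is gripped at 53.9 mm. Lift.

```bash
python3 -m handwheel '[[[0,0,-0.04],[0,0,0]],[[0,0,-0.045],[0,0,0]],[[0,0,-0.045],[0,0,0]],[[0,0,-0.02],[0,0,0]],[[0,0,0],[0,0,0]]]';python3 - <<'E'
from h import *
to([558,3,240],84)
p=camera("side");save(p,"d5.png")
E
```

```text
time: 10.8
position: [537.1, -353.4, 250.0]
tool_rot: [0.683, -3.064, -0.002]
contact_force: [0.6, -0.6, -4.6]
opening: 53.9
t 10.8 pos [ 537.1 -353.4  250. ] F [ 0.6 -0.6 -4.6] open 53.9 yang 115.13 z [-0.003  0.001 -1.   ]
tool shift mm [-170.4  313.7   10.3]
turn deg [ 0.08 -0.13 31.13]
```

View pics/d5.png

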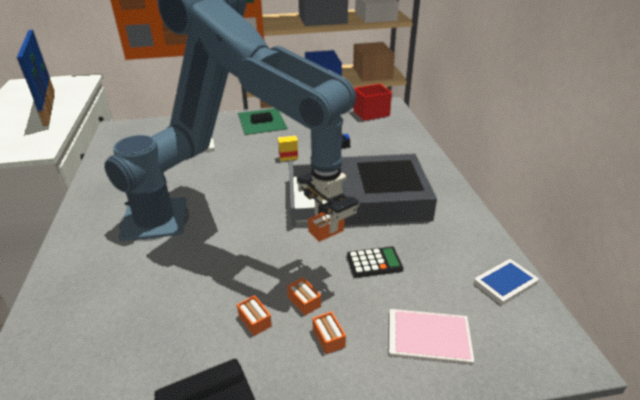

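The side picture shows the cup hanging level in the jaws at (325,226), and the other cups unmoved. Next I'll carry it to the bay, moderately slowly.

```bash
python3 -m handwheel '[[[-0.010,0.018,0],[0,0,0]],[[-0.016,0.029,0],[0,0,0]],[[-0.016,0.029,0],[0,0,0]],[[-0.016,0.029,0],[0,0,0]],[[-0.016,0.029,0],[0,0,0]],[[-0.016,0.029,0],[0,0,0]],[[-0.016,0.029,0],[0,0,0]],[[-0.016,0.029,0],[0,0,0]],[[-0.016,0.029,0],[0,0,0]],[[-0.016,0.029,0],[0,0,0]],[[-0.010,0.018,0],[0,0,0]],[[0,0,0],[0,0,6]],[[0,0,0],[0,0,6]],[[0,0,0],[0,0,6]],[[0,0,0],[0,0,6]],[[0,0,0],[0,0,6]],[[0,0,0],[0,0,0]]]';python3 - <<'E'
from h import *
to([558,3,200],84)
p=camera("scene")
q=camera("side")
for a in(p,q):
  for l in("front","bay"):
    for d in spot_point(a,l)[:1]:print(l,d)
E
```

```text
time: 12.55
position: [536.0, 19.4, 208.4]
tool_rot: [-0.155, -3.063, -0.044]
contact_force: [-0.3, -0.2, -4.0]
opening: 53.6
t 12.55 pos [536.   19.4 208.4] F [-0.3 -0.2 -4. ] open 53.6 yang 84.16 z [-0.073  0.032 -0.997]
tool shift mm [-24.1 -14.2   6.3]
turn deg [ 1.41 -4.33  0.21]
front {'position': [472.7, 10.5, 44.4], 'p': 0.84}
bay {'position': [560.4, 2.4, 23.1], 'p': 0.97}
front {'position': [472.8, 12.9, 46.2], 'p': 0.6}
bay {'position': [560.4, 3.6, 21.8], 'p': 0.9}
```

```bash
python3 -m handwheel '[[[-0.012,-0.007,0],[1.4,-4.3,0]],[[-0.014,-0.009,0],[0,0,0]],[[0,0,0],[0,0,0]]]';python3 -c "
from h import *
to([560,3,150],84.3)"
```

```text
time: 13.15
position: [562.5, -0.5, 209.8]
tool_rot: [0.151, 3.131, -0.002]
contact_force: [-0.5, 0.5, -5.5]
opening: 54.0
t 13.15 pos [ 5.625e+02 -5.000e-01  2.098e+02] F [-0.5  0.5 -5.5] open 54.0 yang 84.47 z [ 0.007 -0.002 -1.   ]
tool shift mm [ 3.2  3.3 59.7]
turn deg [-0.06  0.41  0.17]
```

```bash
python3 -m handwheel '[[[0.003,0.003,0.02],[0,0.4,0]],[[0,0,0.025],[0,0,0]],[[0,0,0.015],[0,0,0]],[[0,0,0],[0,0,0]]]';python3 - <<'E'
from h import *
to([560,3,122],84.3)
p=camera("scene");save(p,"s6.png",(240,120,480,300),3.2)
q=camera("side");save(q,"d6.png",(240,100,460,260),3.2)
E
```

```text
time: 13.55
position: [559.4, 3.2, 149.3]
tool_rot: [0.15, 3.137, -0.0]
contact_force: [-1.1, 0.1, -4.7]
opening: 54.0
t 13.55 pos [559.4   3.2 149.3] F [-1.1  0.1 -4.7] open 54.0 yang 84.52 z [ 0.001 -0.    -1.   ]
tool shift mm [-0.6 -0.1 27.3]
turn deg [-0.    0.05  0.22]
```

View pics/s6.png

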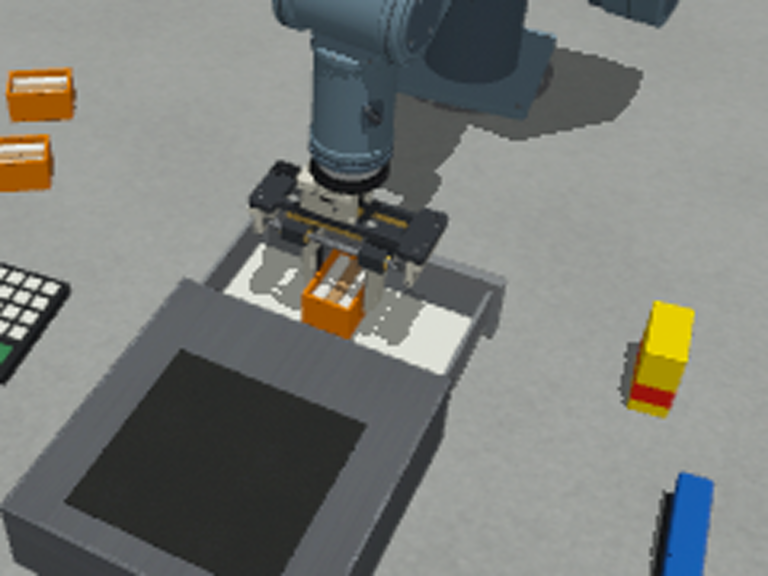

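View pics/d6.png

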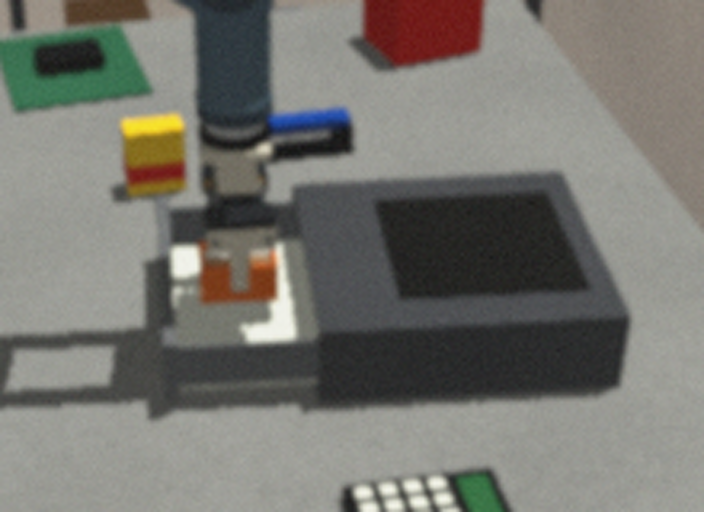

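The scene crop (335,295) and side crop (240,275) both show the cup centred over the white floor, clear of the panel and the case. I'll lower it until the floor carries it.

```bash
python3 -m handwheel '[[[0,0,0.012],[0,0,0]],[[0,0,0.008],[0,0,0]],[[0,0,0.004],[0,0,0]]]';python3 -m handwheel '[[[0,0,0.004],[0,0,0]],[[0,0,0.003],[0,0,0]]]'
```

```text
time: 13.95
position: [562.6, 2.8, 128.8]
tool_rot: [0.149, 3.128, -0.002]
contact_force: [-0.6, 0.3, -4.0]
opening: 53.8
time: 14.15
position: [565.0, 2.7, 124.7]
tool_rot: [0.15, 3.122, -0.002]
contact_force: [-3.2, 2.3, 30.1]
opening: 54.0
```

It is on the floor (30 N up). Ease off a little and release.

```bash
python3 -m handwheel '[[[0.001,0,-0.001],[0,0,0]]]'; python3 -m handwheel '[[[0,0,0],[0,0,0]],[[0,0,0],[0,0,0]],[[0,0,0],[0,0,0]],[[0,0,0],[0,0,0]],[[0,0,0],[0,0,0]]]' -1; python3 -m handwheel '[[[0,0,-0.03],[0,0,0]],[[0,0,-0.04],[0,0,0]],[[0,0,-0.04],[0,0,0]],[[0,0,-0.04],[0,0,0]],[[0,0,-0.02],[0,0,0]]]';  python3 -m handwheel '[[[0.05,0,0],[0,0,0]],[[0.05,0,0],[0,0,0]],[[0.05,0,0],[0,0,0]],[[0.05,0,0],[0,0,0]]]' 1
python3 - <<'E'
from h import *
to([400,19,128],84.3)
p=camera("scene");save(p,"s7.png",(240,120,480,300),3.2)
q=camera("side");save(q,"d7.png",(240,100,460,260),3.2)
for a in(p,q):
  for l in("front","bay","cup_mid"):
    for d in spot_point(a,l)[:6]:
        if d["position"][1]>-100:print(l,d)
E
```

```text
time: 14.25
position: [564.9, 2.7, 126.7]
tool_rot: [0.149, 3.119, -0.003]
contact_force: [-0.8, -0.3, -4.2]
opening: 53.7
time: 14.75
position: [566.1, 2.4, 128.1]
tool_rot: [0.149, 3.115, -0.004]
contact_force: [-1.3, 0.3, 0.0]
opening: 89.4
time: 15.25
position: [560.1, 3.1, 298.5]
tool_rot: [0.15, 3.128, -0.001]
contact_force: [0.3, -0.1, 0.3]
opening: 93.0
time: 15.65
position: [364.2, 21.0, 298.1]
tool_rot: [0.15, 3.116, -0.004]
contact_force: [-0.6, -1.5, 0.8]
opening: 65.5
t 15.65 pos [364.2  21.  298.1] F [-0.6 -1.5  0.8] open 65.5 yang 84.47 z [ 0.022 -0.004 -1.   ]
tool shift mm [-32.1   1.7 170.8]
turn deg [-0.1   1.25  0.18]
front {'position': [472.5, 8.2, 44.0], 'p': 0.65}
bay {'position': [558.3, 4.7, 22.6], 'p': 0.76}
cup_mid {'position': [565.1, -1.0, 48.1], 'p': 0.75}
cup_mid {'position': [500.8, 324.5, -0.2], 'p': 0.62}
front {'position': [472.1, 11.5, 46.7], 'p': 0.79}
front {'position': [701.8, 379.7, -0.1], 'p': 0.68}
front {'position': [559.3, 4.1, 23.6], 'p': 0.65}
front {'position': [634.5, -6.9, 3.6], 'p': 0.19}
bay {'position': [559.1, 0.5, 26.0], 'p': 0.64}
cup_mid {'position': [565.2, 1.4, 45.6], 'p': 0.73}
```

View pics/s7.png

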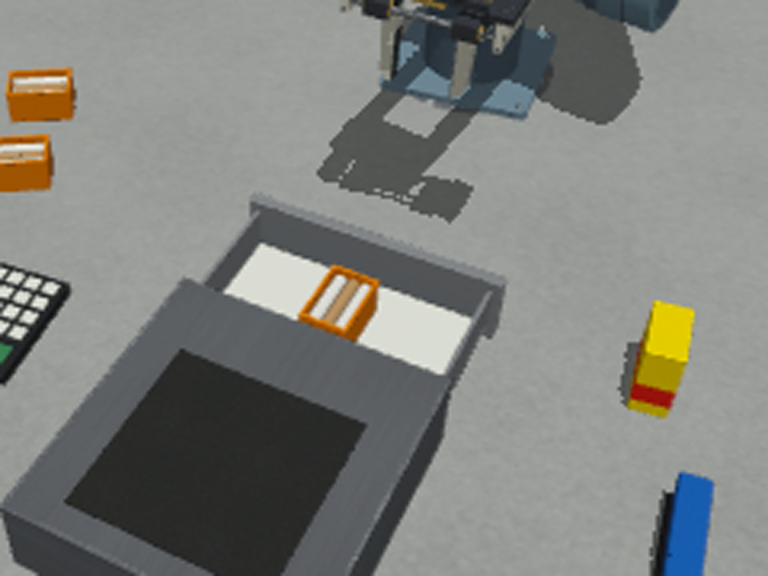

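View pics/d7.png

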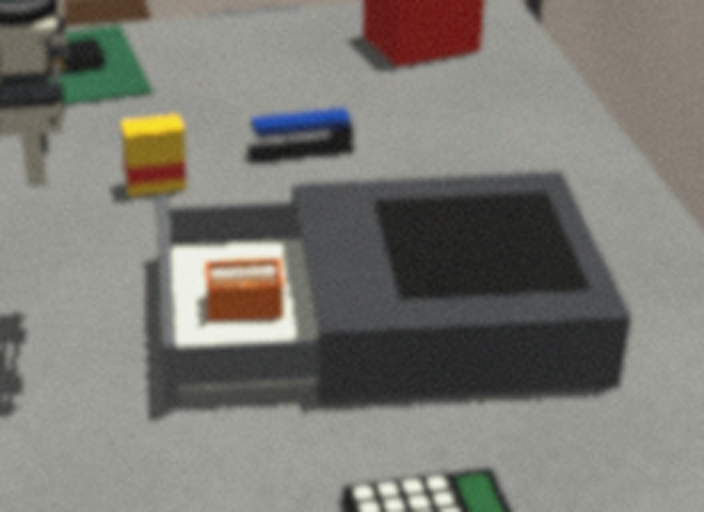

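The cup stands upright in the open drawer (scene crop (340,300), side crop (245,290)), with its centre about 46–48 mm high as it should be. Next: down in front of the panel, then push.

```bash
python3 -m handwheel '[[[-0.010,0,0.045],[0,1.2,0]],[[-0.010,0,0.045],[0,0,0]],[[-0.005,0,0.045],[0,0,0]],[[0,0,0.035],[0,0,0]],[[0,0,0],[0,0,0]]]'; python3 -c "
from h import *
to([460,14,128],84.3)"
```

```text
time: 16.55
position: [403.9, 15.4, 124.9]
tool_rot: [0.151, 3.129, -0.005]
contact_force: [-1.1, 1.0, 0.6]
opening: 0.8
t 16.55 pos [403.9  15.4 124.9] F [-1.1  1.   0.6] open 0.8 yang 84.47 z [ 0.009 -0.004 -1.   ]
tool shift mm [-56.    4.   -2.6]
turn deg [-0.17  0.55  0.17]
```

```bash
python3 -m handwheel '[[[-0.015,0.002,0],[0,0.5,0]],[[-0.015,0.001,0.001],[0,0,0]],[[-0.012,0,0.001],[0,0,0]],[[-0.008,0,0.001],[0,0,0]],[[-0.008,0,0.001],[0,0,0]],[[-0.008,0,0.001],[0,0,0]]]'; python3 -c "
from h import *
to([595,0,128],84.3)"
```

```text
time: 17.15
position: [475.0, 11.6, 123.1]
tool_rot: [-0.15, -3.133, 0.004]
contact_force: [-4.8, 0.0, 3.3]
opening: 0.7
t 17.15 pos [475.   11.6 123.1] F [-4.8  0.   3.3] open 0.7 yang 84.5 z [-0.005 -0.002 -1.   ]
tool shift mm [-120.6   -0.    -5.5]
turn deg [-0.15 -0.28  0.2 ]
```

```bash
python3 -m handwheel '[[[-0.009,0,-0.001],[0,0,0]],[[-0.009,0,0],[0,0,0]],[[-0.009,0,0],[0,0,0]],[[-0.009,0,0],[0,0,0]],[[-0.009,0,0],[0,0,0]],[[-0.009,0,0],[0,0,0]]]'; python3 -c "
from h import *
to([595,0,128],84.3)"
```

```text
time: 17.75
position: [530.1, 6.4, 123.7]
tool_rot: [-0.15, -3.127, 0.003]
contact_force: [-4.9, 0.3, 3.6]
opening: 0.5
t 17.75 pos [530.1   6.4 123.7] F [-4.9  0.3  3.6] open 0.5 yang 84.52 z [-0.011 -0.001 -1.   ]
tool shift mm [-65.1  -0.2  -5.1]
turn deg [-0.15 -0.64  0.22]
```

```bash
python3 -m handwheel '[[[-0.009,0,-0.001],[0,0,0]],[[-0.009,0,0],[0,0,0]],[[-0.009,0,0],[0,0,0]],[[-0.009,0,0],[0,0,0]],[[-0.009,0,0],[0,0,0]],[[-0.008,0,0],[0,0,0]],[[-0.006,0,0],[0,0,0]]]'; python3 -m handwheel '[[[-0.005,0,0],[0,0,0]],[[-0.005,0,0],[0,0,0]]]'; python3 -c "
from h import *
to([607,0,128],84.3)"
```

```text
time: 18.45
position: [593.6, 0.3, 123.6]
tool_rot: [-0.149, -3.124, 0.003]
contact_force: [-5.8, -0.1, 3.1]
opening: 0.3
time: 18.65
position: [604.8, -0.8, 123.6]
tool_rot: [-0.149, -3.123, 0.003]
contact_force: [-4.8, -0.6, 4.5]
opening: 0.5
t 18.65 pos [604.8  -0.8 123.6] F [-4.8 -0.6  4.5] open 0.5 yang 84.53 z [-0.015 -0.001 -1.   ]
tool shift mm [-2.   1.  -4.4]
turn deg [-0.15 -0.83  0.23]
```

```bash
python3 -m handwheel '[[[-0.005,0,0],[0,0,0]],[[-0.005,0,0],[0,0,0]]]'
```

```text
time: 18.85
position: [608.7, -1.1, 123.6]
tool_rot: [-0.147, -3.105, 0.002]
contact_force: [-30.2, -0.1, 24.5]
opening: 0.4
```

It is at the stop (30 N). I'll back off and look.

```bash
python3 -m handwheel '[[[0.02,0,0],[0,0,0]],[[0.04,0,0],[0,0,0]],[[0.04,0,0],[0,0,0]],[[0.05,0,-0.01],[0,0,0]],[[0.05,0,-0.02],[0,0,0]],[[0,0,-0.05],[0,0,0]],[[0,0,-0.05],[0,0,0]],[[0,0,0],[0,0,0]],[[0,0,0],[0,0,0]],[[0,0,0],[0,0,0]],[[0,0,0],[0,0,0]],[[0,0,0],[0,0,0]],[[0,0,0],[0,0,0]],[[0,0,0],[0,0,0]],[[0,0,0],[0,0,0]],[[0,0,0],[0,0,0]],[[0,0,0],[0,0,0]],[[0,0,0],[0,0,0]],[[0,0,0],[0,0,0]]]'
python3 - <<'E'
from h import *
st()
p=camera("scene");save(p,"s8.png")
q=camera("side");save(q,"d8.png")
for a in(p,q):
  for l in("front","batteries","calculator","stapler","cup_mid"):
    for d in spot_point(a,l)[:4]:
        if d["p"]>.5:print(l,np.round(d["p"],2),np.round(d["position"],1))
E
```

```text
time: 20.75
position: [413.6, 18.5, 254.9]
tool_rot: [-0.15, -3.113, -0.001]
contact_force: [1.0, -0.3, 0.2]
opening: 0.3
t 20.75 pos [413.6  18.5 254.9] F [ 1.  -0.3  0.2] open 0.3 yang 84.49 z [-0.025  0.002 -1.   ]
front 0.67 [600.5  -7.4  46. ]
batteries 0.64 [500.3 324.1   1.9]
calculator 0.56 [ 684.3 -350.1    3.5]
stapler 0.9 [709.8 380.8   1.6]
cup_mid 0.96 [ 499.2 -596.6   30.2]
cup_mid 0.91 [ 312.2 -506.8   22.6]
cup_mid 0.68 [ 451.4 -468.2   22.7]
front 0.74 [6.015e+02 1.000e-01 4.740e+01]
batteries 0.65 [5.087e+02 3.292e+02 2.000e-01]
calculator 0.95 [ 6.789e+02 -3.539e+02  6.000e-01]
stapler 0.67 [ 7.041e+02  3.837e+02 -3.000e-01]
cup_mid 0.85 [ 455.1 -467.    16.3]
cup_mid 0.77 [ 501.3 -598.    20.3]
cup_mid 0.77 [ 312.1 -510.6   19.3]
```

View pics/s8.png

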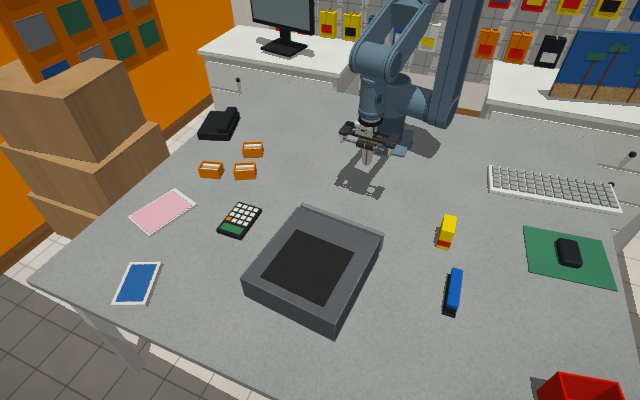

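View pics/d8.png

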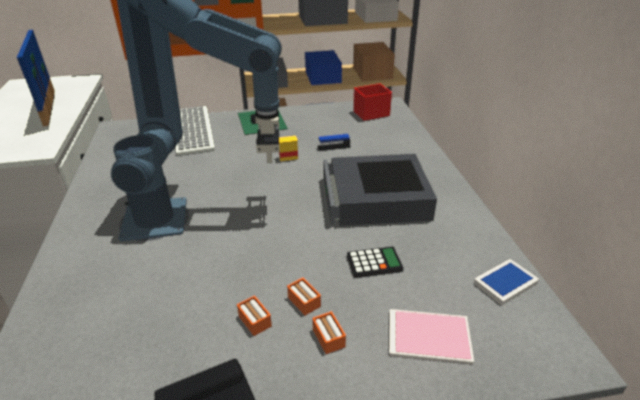

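Both views, about 1.9 s after letting go, show the drawer shut with its front at x ≈ 601, the same as at the start. Its edge is at scene (340,212), side (333,190). The bystanders are in place and the robot is clear, so I'm handing in.

```bash
python3 -c "
from station import *
print(close_job(), get_state()['time'])"
```

```text
the job is handed in; nothing more can be done
the job is handed in; nothing more can be done
```

The orange coin cup is in the till and the drawer is latched shut. I handed the job in at about 21 s on the robot's clock, well under the 69 s limit.

- **Opening:** I pushed the drawer front to its stop with the fingers closed, and it sprang fully open, with its face measured at x ≈ 473 mm.
- **Cup:** Of the four look-alikes I took the one farthest to the robot's left, at about (538, -353). I set it upright near the middle of the drawer floor. Its centre then measured 46–48 mm above the counter, which matches standing on the floor.
- **Closing:** I pushed the drawer in until the force rose to about 30 N at the stop, then let go.

**Last checks:** About 1.9 s after release, both cameras put the drawer front at x ≈ 601 mm, the same as the latched position at the start. The batteries, calculator, stapler and the other three cups measured within a few mm of where they began. The robot was touching nothing. No check failed. The cup can't be seen inside the shut drawer, so its final position there is not confirmed.

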